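# Walk the gas selector lever from standby to run

### The job

Change the gas selector beside the chromatograph from standby to run: walk its black-knobbed lever through the zigzag gate, out of the lane with the red dot, by way of the middle lane, until it is fully home at the near end of the lane with the green dot, then let go of it. Feel for the stop and for the gap between the lanes, and never force the lever against the gate. Leave the bottle, the beaker and the timer where they stand.

Things in the scene. Friction and masses are not known exactly. Their poses are not given: they have to be found in the camera images.
- console: Grey gas selector fixed on the bench, 128 mm deep (x) x 96 wide (y) x 110 high, on its top the gate with the lever; origin at the centre of its underside, x away from the robot at zero yaw, y left, z up; may be yawed.
- gate: The gate: aluminium bezel, top 120 mm above the bench, with a window 54 (x) x 56 mm (y) over the console's centre; origin and axes as the console's. Three lanes along x, 14 mm wide, at y +21 (first), 0 (middle), -21 mm (last), in 6 mm steel plates at z 113 mm; rod centre can go to x -22..+22 mm. Over 50 N on the gate spoils it; the rod presses on it with twice the surplus force on the knob.
- red_dot (a point): Red dot on the bezel at the near end of the first lane. First and middle lane join only at their far end, through a passage 13 mm wide against a steel stop; its centre is 1 to 20 mm beyond the window's centre, set anew each time and not reported. Pushed away along the first lane the lever stops with its knob 3 mm past the passage's centre line. At the knob all gate distances are 1.9 times larger.
- green_dot (a point): Green dot on the bezel at the near end of the last lane, which ends at the bezel. Middle and last lane join through one gap 13 mm wide in the 7 mm wall between them; its centre is 3 to 15 mm nearer than the window's centre, set anew each time and not reported; the middle lane runs on past it. Found by trying gently sideways: elsewhere the knob gives only about 4 mm.
- lever_knob (a point): Centre of the black ball knob, 34 mm in diameter, on a 10 mm rod tilting both ways about a pivot on the console's axis 10 mm above the bench, 205 mm from the knob. Stays where left; moving takes 3 to 6 N, more if gripped hard, as it turns in the grip. Starts in the near part of the first lane. Knob y about +40, 0, -40 mm in the three lanes; fully home x -41, y -39, z +207 mm.
- reagent_bottle: Amber reagent bottle with blue cap, 56 mm in diameter, 112 mm high; origin at the centre of its underside. Bystander.
- beaker: Small clear beaker, 45 mm in diameter, 56 mm high; origin at the centre of its underside. Bystander.
- timer: White bench timer with three coloured buttons, 58 x 62 x 20 mm; origin at the centre of its underside. Bystander.

How it is judged:
By the outcome, as a careful person would: the job done as asked, in the order asked, and still so for the second after the job is handed in, with the robot touching nothing.
It also fails if it takes over 45 s, if anything falls off the work surface, if the arm or the gripper's body presses on something with over 40 N, if the wrist force passes 120 N, or if a joint passes its speed limit or range.

### The arm

A 7-joint arm with a two-finger parallel gripper is mounted at the origin on a cart in front of the work surface, level with it; the furniture and walls round the work are solid. World frame = base frame: x ahead of the robot, y to its left, z up, the work surface at z = 0. Lengths are in m, angles in rad, forces in N, time in s.
With the tool pointing down it reaches from about 0.425 to 0.95 m from the base axis. Payload 16.7 kg.
Tool frame: the origin (TCP) lies at the very end of the fingers, on their centre line; the grasp point (between the pads) lies 19 mm behind it; z points along the fingers, x is the direction in which the jaws open and shut, and the axes are right-handed (so a half turn about z gives the same grasp; the last joint's range is limited). The gripper opens to 94 mm and grips with 3 to 60 N. Pads are 16 mm wide; open, the fingers measure 119 mm over their backs; the gripper's body (75 mm by 177 mm) begins 78 mm behind the grasp point.
Start: joints at [-1.296, 0.426, 0.074, 1.606, -0.034, 1.111, -0.067], TCP at [0.278, 0.615, 0.205] pointing down, gripper open.
Joint ranges: [-2.85, 2.85], [-0.5, 2.14], [-1.23, 1.37], [0.21, 2.46], [-1.02, 4.16], [0.16, 2.05], [-2.73, 2.73]. Speed limits (rad/s): [1.89, 1.89, 2.39, 2.39, 3.01, 3.01, 3.01].

### API

Orientations are given as a rotation vector (axis times angle).
In Python, from workcell import bot, camera gives the robot as it stands.
- The arm moves only by the tool jog_arm, never from a script. Its arguments are lists of equal length, an entry for each row: "offset": the shift along the tool's x, y, z in m, a list of three; "dr": the turn, a rotation vector about the tool's x, y, z in degrees, a list of three; "grip": the finger opening in m, from 0 to 0.094. A call has 1 to 12 rows; each row is the pose to reach, as a shift and turn from the pose commanded when the call began, along the tool's axes at that moment; what a row does not reach only later rows make up. A row lasts 1/8 s, in which the tool goes at most 62.5 mm and 10.7 degrees, less where a joint would pass 70% of its speed; a pose out of reach is approached as far as the arm can. A call with a gripper value outside its range is refused whole. The fingers move at their own pace and stop on an object; "newtons" is the grip in N (left out, the last holds). Time passes only in rows, so rows that repeat a pose let the fingers close. It gives the time, the measured TCP pose, the force and the opening at its end, in the units of the state.
- bot.observe(): the state, without advancing time (a new reading comes with each control period).
- camera(name): name is "scene" or "top" or "wrist"; returns a dict with "color" (400x640x3 uint8, red, green, blue), "range_z" (400x640 float32, m along the optical axis (not along the pixel's ray), 0 where there is no reading), "fov_y" (degrees; the focal length in pixels is half the picture's height over the tangent of half this angle, whatever the lens; pixels are square), "cx", "cy" (the principal point, pixels), "camera_from_world" (4x4, takes a point from world to camera coordinates). Camera axes: x right, y up, looking along -z (the intrinsics and any distortion apply to the point x, -y, -z); pixel columns grow to the right and rows downward; lengths in m; the calibration is good to about 2 mm. A picture is of the moment at which its call begins.
- bot.job_done(): hands the job in, once; it reports no verdict.
The state is a dict: "clock": time; "joint_pos": joint angles; "joint_vel": joint speeds; "joint_torque": joint torques, N m; "eef_pos": TCP position; "ee_rot": TCP orientation; "wrist_force": force on the tool from outside, world axes, zero at the start; "moment": the same for the moment, N m; "finger_gap": finger opening in m.
Only numpy, scipy, OpenCV 4.12 (cv2) and the standard library are available. Lean on these libraries where they do the work, as an engineer would, in place of code of your own. Each camera call takes 0.05 s, during which the arm holds its last target. There are 200 camera calls.

## Working session

There is one attempt and no reset: what is moved stays moved. The work goes in short steps, Python scripts to look and compute and a tool call to move; the robot and the scene stay as the last step left them, time stands still between calls to the robot, and variables do not carry over. Pictures are saved under pics/ and viewed, about 8 in all and at most 12, crops included, and the job is handed in when it is done.

Besides the shell and the picture viewer there is one more tool, called as name(argument=value, ...), one argument or row to a line, values as JSON. jog_arm: Moves the arm, as the interface text tells. Its arguments: {"type":"object","properties":{"offset":{"type":"array"},"dr":{"type":"array"},"grip":{"type":"array"},"newtons":{"type":"number"}},"required":["offset","dr","grip"]}

```bash
mkdir -p pics; ls; cat > h.py <<'E'
import numpy as np, cv2
from workcell import bot, camera
from scipy.spatial.transform import Rotation as R
def shot(name,fn):
    c=camera(name); cv2.imwrite('pics/'+fn+'.png',c['color'][:,:,::-1]); np.savez('pics/'+fn+'.npz',**c); return c
def world(c,u,v,z=None):
    """pixel->world, by range (z None) or on the plane world z"""
    f=200/np.tan(np.radians(float(c['fov_y']))/2)
    d=np.array([(u-c['cx'])/f,-(v-c['cy'])/f,-1.])
    T=np.linalg.inv(c['camera_from_world'])
    if z is None: s=float(c['range_z'][int(v),int(u)])
    else: s=(z-T[2,3])/(T[:3,:3]@d)[2]
    return T[:3,:3]@(d*s)+T[:3,3]
def pix(c,p):
    f=200/np.tan(np.radians(float(c['fov_y']))/2)
    q=c['camera_from_world']@np.r_[p,1]
    return c['cx']+f*q[0]/-q[2], c['cy']-f*q[1]/-q[2]
E
python3 - <<'E'
from h import *
a=shot('scene','s1');b=shot('top','t1')
print({k:(v if np.size(v)<2 else 0) for k,v in b.items()}, np.linalg.inv(b['camera_from_world']).round(3),np.linalg.inv(a['camera_from_world']).round(3))
print(bot.observe())
E
```

```text
pics
{'color': 0, 'range_z': 0, 'fov_y': 57.748003534699485, 'cx': 320.97602718565713, 'cy': 191.00988469427736, 'camera_from_world': 0} [[-0.017  0.999 -0.051  0.397]
 [-1.    -0.017 -0.012  0.093]
 [-0.013  0.051  0.999  1.007]
 [ 0.     0.     0.     1.   ]] [[-0.527  0.46  -0.715 -0.334]
 [-0.85  -0.274  0.45   0.61 ]
 [ 0.011  0.844  0.536  0.741]
 [ 0.     0.     0.     1.   ]]
{'clock': 0.1, 'joint_pos': array([-1.29550268,  0.4266723 ,  0.07385791,  1.60649932, -0.03409325,
        1.11077682, -0.06707405]), 'joint_vel': array([ 0.00030622, -0.00151104,  0.00232554, -0.00207656, -0.00037031,
        0.00011393,  0.00063005]), 'joint_torque': array([ 9.25320288e-03, -9.37454081e+01,  3.67798023e+00, -4.55032396e+01,
       -4.84640733e-02,  1.69783429e-02,  6.24500285e-05]), 'eef_pos': array([0.27806689, 0.61466353, 0.20486316]), 'ee_rot': array([ 2.63925666e+00,  1.70286693e+00, -1.37035783e-03]), 'wrist_force': array([ 0.33667547, -0.04688351,  0.62661546]), 'moment': array([ 0.01954955,  0.01750402, -0.0021314 ]), 'finger_gap': 0.09367205461006889}
```

View pics/t1.png

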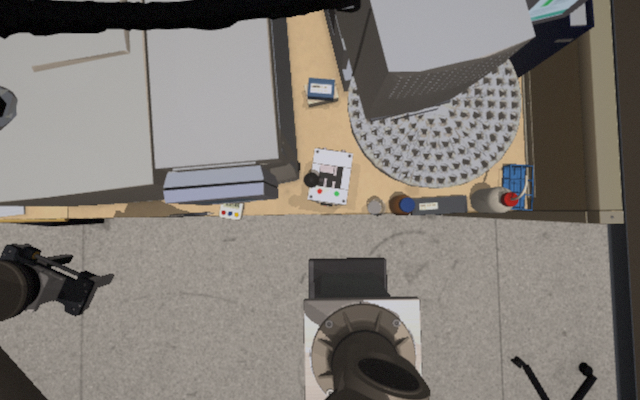

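View pics/s1.png

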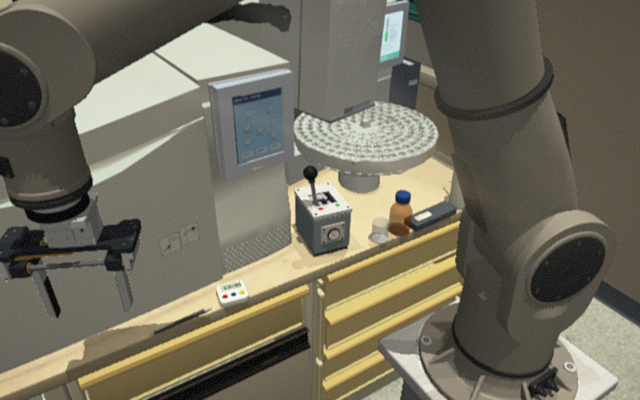

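The top view shows the console at about (330,177) and the knob at (312,180), with the red dot at (320,191) and the green dot at (337,193). The GC stands to the left, the autosampler tray to the right and the timer far left, with the beaker at (375,206) and the bottle at (402,205). I'll enlarge this area next.

```bash
python3 - <<'E'
from h import *
c=np.load('pics/t1.npz'); im=c['color'][140:215,285:385,::-1]
cv2.imwrite('pics/t1c.png',cv2.resize(im,None,fx=8,fy=8,interpolation=cv2.INTER_CUBIC))
for u,v in [(312,180),(320,191),(337,193),(298,172),(282,160),(288,150),(260,190),(260,172),(370,160),(370,185),(400,180),(380,100),(340,60),(375,206),(402,205),(330,95)]:
    print(u,v,world(c,u,v).round(3))
E
```

```text
312 180 [0.461 0.122 0.223]
320 191 [0.442 0.106 0.122]
337 193 [0.437 0.065 0.119]
298 172 [0.5   0.167 0.024]
282 160 [0.482 0.166 0.391]
288 150 [0.517 0.167 0.284]
260 190 [0.428 0.192 0.458]
260 172 [0.456 0.193 0.454]
370 160 [ 0.508 -0.01   0.183]
370 185 [ 0.463 -0.031  0.001]
400 180 [ 0.46  -0.076  0.188]
380 100 [0.574 0.001 0.422]
340 60 [0.763 0.051 0.132]
375 206 [ 0.404 -0.044 -0.002]
402 205 [ 0.405 -0.095  0.11 ]
330 95 [0.699 0.076 0.061]
```

View pics/t1c.png

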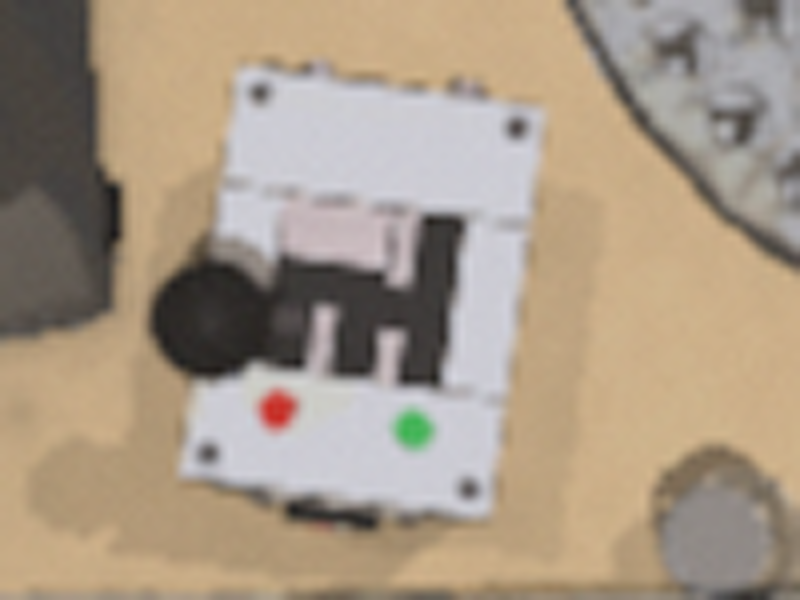

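```bash
cat >> h.py <<'E'
def cloud(c,step=1):
    f=200/np.tan(np.radians(float(c['fov_y']))/2)
    v,u=np.mgrid[0:400:step,0:640:step]; s=c['range_z'][::step,::step]
    P=np.stack([(u-c['cx'])/f*s,-(v-c['cy'])/f*s,-s],-1)[s>0]
    T=np.linalg.inv(c['camera_from_world']); return P@T[:3,:3].T+T[:3,3]
E
python3 - <<'E'
from h import *
c=np.load('pics/t1.npz')
w=lambda x,y,z: world(c,285+(x+.5)/8-.5,140+(y+.5)/8-.5,z)
S=[w(*p,.12) for p in [(208,453),(468,488),(260,93),(516,127)]]
S=np.array(S);print(S.round(4)); o=S.mean(0)
ax=(S[2]+S[3]-S[0]-S[1]); ay=S[0]+S[2]-S[1]-S[3]
print('centre',o,'yaw x',np.degrees(np.arctan2(ax[1],ax[0])),'yaw y',np.degrees(np.arctan2(-ay[0],ay[1])))
yaw=np.arctan2(ax[1],ax[0]); Rz=np.array([[np.cos(yaw),np.sin(yaw)],[-np.sin(yaw),np.cos(yaw)]])
loc=lambda p:(Rz@(p[:2]-o[:2])*1000).round(1)
for n,x,y,z in [('stopedge',330,264,.116),('wall12 top',325,303,.116),('wall23 gap far',398,285,.116),('wall23 gap near',388,329,.116),('red',277,410,.12),('green',413,429,.12),('winNL',250,372,.12),('win NR',440,386,.12),('win FR',465,215,.12),('knob',210,318,.208)]: print(n,loc(w(x,y,z)))
P=np.vstack([cloud(c),cloud(np.load('pics/s1.npz'))])
print('obstacles max/min z (top+scene), rows x, cols y')
ys=np.arange(-.14,.26,.02);print('      ',ys.round(2))
for x in np.arange(.36,.68,.02):
    r=[]
    for y in ys:
        m=(abs(P[:,0]-x)<.01)&(abs(P[:,1]-y)<.01); r.append('%4d'%(1000*P[m,2].max()) if m.any() else '   .')
    print(round(x,2),' '.join(r))
E
```

```text
[[0.4298 0.1294 0.12  ]
 [0.4178 0.0502 0.12  ]
 [0.5404 0.1117 0.12  ]
 [0.5284 0.0332 0.12  ]]
centre [0.47912009 0.08113568 0.12      ] yaw x -8.898061172962656 yaw y -8.671118153888774
stopedge [ 6.9 11.2]
wall12 top [-5.3 11. ]
wall23 gap far [  3.3 -10.5]
wall23 gap near [-10.6  -9.3]
red [-40.2  21. ]
green [-40.2 -21. ]
winNL [-29.8  30.8]
win NR [-26.1 -27.4]
win FR [ 27.1 -27.9]
knob [-21.8  40.7]
obstacles max/min z (top+scene), rows x, cols y
       [-0.14 -0.12 -0.1  -0.08 -0.06 -0.04 -0.02  0.    0.02  0.04  0.06  0.08
  0.1   0.12  0.14  0.16  0.18  0.2   0.22  0.24]
0.36 -752 -751 -754 -754 -751 -755 -755 -753 -752 -750 -752 -756 -750 -750 -752 -751 -753 -757 -753 -749
0.38   23  113  116   73   56   58   57    5    4    3    2    4    1    4    4    2    3    2    2    2
0.4   63  115  115  112   58    7   58    4    4  119  120   85   77    4    4    4    3    4    3    3
0.42   21  115  115  113   58   59   58    5    5  122  123  124  123  124  124    5  459  460  461  461
0.44  193  192  191    3    4    5    4    5    4  123  123  124  122  218  220    4  459  4
[... 570 characters left out ...]
8  537  541  192   49    3    2   48  116    4  461  463  463  463  463
0.58  191  549  550  551  550  550  550  550  551  189    3    3    4    3    3  461  464  463  464  463
0.6  551  551  551  551  550  550  550  550  550  193    3    4    4    3    3    2  463  463  463  464
0.62  551  551  551  550  551  550  550  550  550  191    4    4    2    4    3    3  464  463  464  463
0.64  550  550  551  551  550  550  550  550  550  192    2    2    4    2    3    3  463  464  463  463
0.66  551  550  550  551  550  551  551  551  551  550    6    2    2    3    3  525  530  537  540  541
0.68  191  191  192  189  192  192  193  193  524  541  494  509  522  527  528  532  535  538  539  537
```

```bash
python3 - <<'E'
from h import *
P=np.vstack([cloud(np.load('pics/t1.npz')),cloud(np.load('pics/s1.npz'))])
zs=np.arange(.22,.62,.05)
print('tower min x (z>.22) by z; z=',zs.round(2))
for y in np.arange(-.14,.14,.02):
    print(round(y,2),[ '%.3f'%P[m,0].min() if (m:=(abs(P[:,1]-y)<.01)&(P[:,0]>.51)&(P[:,0]<.8)&(abs(P[:,2]-z)<.025)).any() else '-' for z in zs])
print('GC min y')
for x in np.arange(.38,.62,.02):
    print(round(x,2),[ '%.3f'%P[m,1].min() if (m:=(abs(P[:,0]-x)<.01)&(P[:,1]>.145)&(P[:,1]<.3)&(abs(P[:,2]-z)<.025)).any() else '-' for z in zs])
from scipy.spatial.transform import Rotation as R
s=bot.observe();print(R.from_rotvec(s['ee_rot']).as_matrix().round(3))
# goal above knob: tool x along world +-x, tilted 15deg
G=np.array([.4638,.1246,.2097])
for sx in (1,-1):
  t=np.radians(15); z=np.array([0,np.sin(t),-np.cos(t)]); x=np.array([sx,0,0.]); M=np.c_[x,np.cross(z,x),z]
  R0=R.from_rotvec(s['ee_rot']); rel=R0.inv()*R.from_matrix(M); print(sx,np.degrees(rel.as_rotvec()).round(1), R0.inv().apply(G+z*.019-z*.1-s['eef_pos']).round(4))
E
```

```text
tower min x (z>.22) by z; z= [0.22 0.27 0.32 0.37 0.42 0.47 0.52 0.57]
-0.14 ['0.632', '0.595', '0.602', '0.598', '0.593', '0.593', '0.592', '0.593']
-0.12 ['-', '0.591', '0.595', '0.591', '0.587', '0.586', '0.586', '0.588']
-0.1 ['-', '0.586', '0.588', '0.584', '0.583', '0.581', '0.582', '0.584']
-0.08 ['-', '0.582', '0.583', '0.579', '0.578', '0.576', '0.578', '0.580']
-0.06 ['-', '0.577', '0.580', '0.577', '0.574', '0.573', '0.574', '0.576']
-0.04 ['0.711', '0.574', '0.579', '0.575', '0.572', '0.571', '0.570', '0.572']
-0.02 ['0.711', '0.580', '0.578', '0.573', '0.569', '0.568', '0.567', '0.571']
0.0 ['-', '0.577', '0.575', '0.573', '0.569', '0.568', '0.566', '0.571']
0.02 ['-', '0.584', '0.582', '0.579', '0.576', '0.574', '0.572', '0.573']
0.04 ['0.750', '0.662', '0.664', '0.665', '0.660', '0.654', '0.656', '0.656']
0.06 ['0.758', '0.745', '0.742', '0.745', '0.743', '0.688', '0.691', '-']
0.08 ['-', '-', '-', '-', '-', '0.691', '0.690', '-']
0.1 ['-', '-', '-', '-', '-', '0.688', '0.686', '-']
0.12 ['-', '-', '-', '-', '-', '0.679', '0.679', '-']
0.14 ['-', '-', '-', '-', '-', '0
[... 272 characters left out ...]
 '0.189', '0.189', '0.189', '0.189', '-', '-']
0.48 ['0.269', '-', '0.166', '0.166', '0.165', '0.163', '-', '-']
0.5 ['0.164', '0.166', '0.166', '0.166', '0.166', '0.166', '-', '-']
0.52 ['0.166', '0.166', '0.166', '0.166', '0.167', '0.167', '-', '-']
0.54 ['0.168', '0.169', '0.168', '0.168', '0.168', '0.168', '-', '-']
0.56 ['0.170', '0.170', '0.170', '0.170', '0.170', '0.169', '-', '-']
0.58 ['0.171', '0.171', '0.171', '0.171', '0.171', '0.170', '-', '-']
0.6 ['0.173', '0.173', '0.172', '0.172', '0.172', '0.172', '-', '-']
[[ 0.412  0.911 -0.   ]
 [ 0.911 -0.412 -0.001]
 [-0.001  0.    -1.   ]]
1 [13.4  8.6 65.3] [-0.3892  0.3798 -0.0826]
-1 [  -9.7   15.  -113.6] [-0.3892  0.3798 -0.0826]
```

```bash
cat >> h.py <<'E'
O=np.array([.4791,.0811,0]); YAW=np.radians(-8.8)
RC=R.from_euler('z',YAW)
def knobw(x,y):  # console mm -> world knob centre
    x,y=x/1e3,y/1e3; return O+RC.apply([x,y,.010+np.sqrt(.205**2-x*x-y*y)])
def pose(x,y,tilt,up=0):  # grasp pose: TCP, rotation
    t=np.radians(tilt); z=np.array([0,np.sin(t),-np.cos(t)]); xx=np.array([1.,0,0])
    r=RC*R.from_matrix(np.c_[xx,np.cross(z,xx),z])
    return knobw(x,y)+r.apply([0,0,.019])+[0,0,up], r
def rel(p0,r0,p,r): return np.r_[r0.inv().apply(p-p0),np.degrees((r0.inv()*r).as_rotvec())].round(4)
def now(): s=bot.observe(); return s['eef_pos'],R.from_rotvec(s['ee_rot']),s
def knobfrom(p,r): # console mm of grasp point
    g=p-r.apply([0,0,.019]); q=RC.inv().apply(g-O)*1e3; q[2]; return q.round(1)
E
python3 - <<'E'
from h import *
p,r,s=now()
for up in (.36,.08): print(rel(p,r,*pose(-21.8,40.7,15,up)), pose(-21.8,40.7,15,up)[0])
E
```

```text
[-0.3656  0.3699 -0.3461 12.8673  9.7938 74.0043] [0.46453546 0.12951566 0.55138041]
[-3.65300e-01  3.69800e-01 -6.61000e-02  1.28673e+01  9.79380e+00
  7.40043e+01] [0.46453546 0.12951566 0.27138041]
```

jog_arm(
  offset=[
    [0, 0, -0.06],
    [0, 0, -0.12],
    [0, 0, -0.18],
    [0, 0, -0.24],
    [0, 0, -0.3],
    [0, 0, -0.35],
  ],
  dr=[
    [0, 0, 0],
    [0, 0, 0],
    [0, 0, 0],
    [0, 0, 0],
    [0, 0, 0],
    [0, 0, 0],
  ],
  grip=[0.094, 0.094, 0.094, 0.094, 0.094, 0.094],
)

```text
clock: 0.85
eef_pos: [0.2781, 0.6146, 0.5578]
ee_rot: [-2.639, -1.703, -0.001]
wrist_force: [0.5, 0.3, -0.1]
finger_gap: 0.0941
```

jog_arm(
  offset=[
    [-0.0366, 0.037, 0],
    [-0.0732, 0.074, 0],
    [-0.11, 0.111, 0],
    [-0.146, 0.148, 0],
    [-0.183, 0.185, 0],
    [-0.219, 0.222, 0],
    [-0.256, 0.259, 0],
    [-0.292, 0.296, 0],
    [-0.329, 0.333, 0],
    [-0.3655, 0.37, 0],
    [-0.3655, 0.37, 0],
    [-0.3655, 0.37, 0],
  ],
  dr=[
    [1.3, 1, 7.4],
    [2.6, 2, 14.8],
    [3.9, 2.9, 22.2],
    [5.2, 3.9, 29.6],
    [6.4, 4.9, 37],
    [7.7, 5.9, 44.4],
    [9, 6.9, 51.8],
    [10.3, 7.8, 59.2],
    [11.6, 8.8, 66.6],
    [12.9, 9.8, 74],
    [12.9, 9.8, 74],
    [12.9, 9.8, 74],
  ],
  grip=[0.094, 0.094, 0.094, 0.094, 0.094, 0.094, 0.094, 0.094, 0.08, 0.08, 0.08, 0.08],
)

```text
clock: 2.35
eef_pos: [0.4644, 0.1298, 0.5553]
ee_rot: [-2.871, 0.22, -0.029]
wrist_force: [0.1, 0.6, -0.4]
finger_gap: 0.08
```

```bash
python3 - <<'E'
from h import *
p,r,s=now(); print(p.round(4),s['joint_pos'].round(2),knobfrom(p,r))
c=shot('wrist','w1')
print(rel(p,r,*pose(-21.8,40.7,15,.06)),pix(c,knobw(-21.8,40.7)))
E
```

```text
[0.4644 0.1298 0.5553] [-0.85 -0.13  0.55  1.53 -0.17  1.61 -0.47] [-21.9  41.  573.7]
[ 0.0003  0.0794  0.2934 -0.0826  0.0314  0.0435] (np.float64(317.0841308964364), np.float64(215.21153934477118))
```

View pics/w1.png

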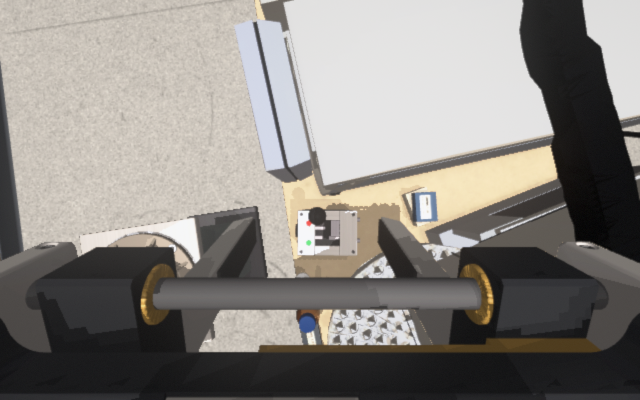

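The wrist picture shows the knob at (317,215), where I predicted it, between the fingers. The slot between the GC and the tower is clear, so I'm descending.

jog_arm(
  offset=[
    [0, 0.0132, 0.049],
    [0, 0.0264, 0.098],
    [0, 0.0397, 0.147],
    [0, 0.053, 0.1956],
    [0, 0.0662, 0.2445],
    [0, 0.0794, 0.2934],
    [0, 0.0794, 0.2934],
  ],
  dr=[
    [0, 0, 0],
    [0, 0, 0],
    [0, 0, 0],
    [0, 0, 0],
    [0, 0, 0],
    [0, 0, 0],
    [0, 0, 0],
  ],
  grip=[0.08, 0.08, 0.08, 0.08, 0.08, 0.08, 0.08],
)

```text
clock: 3.28
eef_pos: [0.4624, 0.1297, 0.2489]
ee_rot: [-2.874, 0.219, -0.021]
wrist_force: [0.2, 0.4, 1.4]
finger_gap: 0.0805
```

```bash
python3 - <<'E'
from h import *
p,r,s=now(); print(p.round(4),s['joint_pos'].round(2),knobfrom(p,r))
c=shot('wrist','w2'); k=pix(c,knobw(-21.8,40.7)); print(k, rel(p,r,*pose(-21.8,40.7,15)))
# dark ball points
P=cloud(c); m=(np.linalg.norm(P-knobw(-21.8,40.7),axis=1)<.035)&(P[:,2]>.2); Q=P[m]
from scipy.optimize import least_squares
q=least_squares(lambda x:np.linalg.norm(Q-x,axis=1)-.017,knobw(-21.8,40.7),loss='soft_l1',f_scale=.002).x
print(m.sum(),q,RC.inv().apply(q-O)*1e3)
E
```

```text
[0.4624 0.1297 0.2489] [-0.84 -0.    0.62  2.07 -0.29  1.   -0.22] [-23.8  40.6 267.3]
(np.float64(319.7656648428147), np.float64(231.26137582713272)) [0.0024 0.0146 0.0556 0.1357 0.3014 0.0512]
1458 [0.46309212 0.12402942 0.2106538 ] [-22.38703865  39.97509645 210.6538033 ]
```

View pics/w2.png

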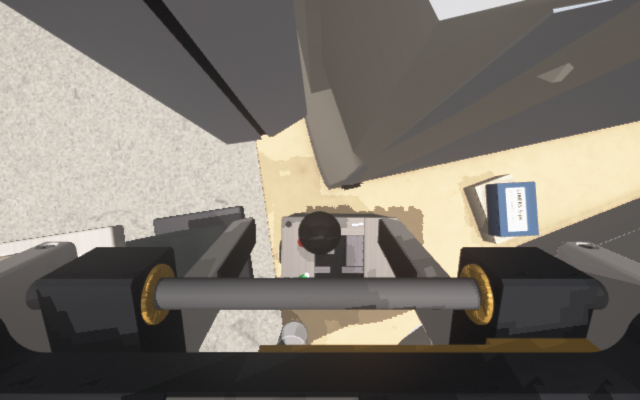

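The ball fit puts the knob at console (-22,40), centred between the fingers at pixel (320,232). I'll lower and close gently.

jog_arm(
  offset=[
    [0.001, 0.007, 0.028],
    [0.0015, 0.0146, 0.0556],
    [0.0015, 0.0146, 0.0556],
    [0.0015, 0.0146, 0.0556],
    [0.0015, 0.0146, 0.0556],
    [0.0015, 0.0146, 0.0556],
    [0.0015, 0.0146, 0.0556],
    [0.0015, 0.0146, 0.0556],
  ],
  dr=[
    [0, 0, 0],
    [0, 0, 0],
    [0, 0, 0],
    [0, 0, 0],
    [0, 0, 0],
    [0, 0, 0],
    [0, 0, 0],
    [0, 0, 0],
  ],
  grip=[0.08, 0.06, 0.04, 0.03, 0.03, 0.03, 0.03, 0.03],
  newtons=12,
)

```text
clock: 4.32
eef_pos: [0.4663, 0.1298, 0.1948]
ee_rot: [-2.869, 0.22, -0.03]
wrist_force: [-3.3, 1.4, 7.2]
finger_gap: 0.0334
```

```bash
python3 - <<'E'
from h import *
p,r,s=now(); print(p.round(4),s['finger_gap'],s['wrist_force'],knobfrom(p,r))
for x,y,t in [(-2,40,15),(4,40,15),(10,40,15)]: print(rel(p,r,*pose(x,y,t)))
E
```

```text
[0.4663 0.1298 0.1948] 0.03342758652633036 [-3.34698982  1.42693151  7.17552232] [-20.1  41.2 213.1]
[ 0.0181  0.0018  0.0017 -0.1537 -0.007   0.0249]
[ 0.0241  0.0018  0.0017 -0.1537 -0.007   0.0249]
[ 0.0301  0.0019  0.0019 -0.1537 -0.007   0.0249]
```

jog_arm(
  offset=[
    [0.004, 0.0005, 0.001],
    [0.008, 0.001, 0.002],
    [0.012, 0.0015, 0.0025],
    [0.016, 0.0018, 0.003],
    [0.018, 0.0018, 0.003],
    [0.018, 0.0018, 0.003],
  ],
  dr=[
    [0, 0, 0],
    [0, 0, 0],
    [0, 0, 0],
    [0, 0, 0],
    [0, 0, 0],
    [0, 0, 0],
  ],
  grip=[0.03, 0.03, 0.03, 0.03, 0.03, 0.03],
)

```text
clock: 5.08
eef_pos: [0.4848, 0.1262, 0.192]
ee_rot: [-2.869, 0.22, -0.032]
wrist_force: [-2.3, 0.7, 14.6]
finger_gap: 0.0334
```

```bash
cat > st.py <<'E'
from h import *
p,r,s=now(); print('gap',s['finger_gap'].round(4),'F_console',RC.inv().apply(s['wrist_force']).round(1),'grasp',knobfrom(p,r),'z exp',(10+np.sqrt(205**2-(knobfrom(p,r)[:2]**2).sum())).round(1),'t',s['clock'])
E
python3 st.py
```

```text
Traceback (most recent call last):
  File "st.py", line 2, in <module>
    p,r,s=now(); print('gap',s['finger_gap'].round(4),'F_console',RC.inv().apply(s['wrist_force']).round(1),'grasp',knobfrom(p,r),'z exp',(10+np.sqrt(205**2-(knobfrom(p,r)[:2]**2).sum())).round(1),'t',s['clock'])
                             ^^^^^^^^^^^^^^^^^^^^^
AttributeError: 'float' object has no attribute 'round'
```

```bash
sed -i "s/s\['finger_gap'\].round(4)/round(s['finger_gap'],4)/" st.py; python3 st.py
```

```text
gap 0.0334 F_console [-2.4  0.4 14.6] grasp [ -1.3  40.5 210.3] z exp 211.0 t 5.075
```

jog_arm(
  offset=[
    [0.001, 0, -0.0025],
    [0.002, 0, -0.003],
    [0.003, 0, -0.003],
    [0.004, 0, -0.003],
    [0.004, 0, -0.003],
  ],
  dr=[
    [0, 0, 0],
    [0, 0, 0],
    [0, 0, 0],
    [0, 0, 0],
    [0, 0, 0],
  ],
  grip=[0.03, 0.03, 0.03, 0.03, 0.03],
)

```text
clock: 5.7
eef_pos: [0.4874, 0.1241, 0.1932]
ee_rot: [-2.871, 0.221, -0.028]
wrist_force: [-4.1, -1.1, -10.8]
finger_gap: 0.0335
```

```bash
python3 st.py
```

```text
gap 0.0335 F_console [ -3.9  -1.8 -10.8] grasp [  1.6  38.8 211.6] z exp 211.3 t 5.7
```

jog_arm(
  offset=[
    [0.0005, 0, 0.0012],
    [0.001, 0, 0.0012],
    [0.0015, 0, 0.0012],
    [0.002, 0, 0.0012],
    [0.002, 0, 0.0012],
  ],
  dr=[
    [0, 0, 0],
    [0, 0, 0],
    [0, 0, 0],
    [0, 0, 0],
    [0, 0, 0],
  ],
  grip=[0.03, 0.03, 0.03, 0.03, 0.03],
)

```text
clock: 6.32
eef_pos: [0.4899, 0.1244, 0.1927]
ee_rot: [-2.87, 0.221, -0.03]
wrist_force: [-4.3, -0.0, 2.6]
finger_gap: 0.0333
```

```bash
python3 st.py
```

```text
gap 0.0333 F_console [-4.3 -0.7  2.6] grasp [  4.1  39.5 211.1] z exp 211.1 t 6.325
```

Still only friction (about 4 N), so I'll continue in small steps.

jog_arm(
  offset=[
    [0.0005, 0, 0.0003],
    [0.001, 0, 0.0003],
    [0.0015, 0, 0.0003],
    [0.0015, 0, 0.0003],
  ],
  dr=[
    [0, 0, 0],
    [0, 0, 0],
    [0, 0, 0],
    [0, 0, 0],
  ],
  grip=[0.03, 0.03, 0.03, 0.03],
)

```text
clock: 6.82
eef_pos: [0.4916, 0.1242, 0.1924]
ee_rot: [-2.87, 0.221, -0.03]
wrist_force: [-4.5, 1.0, 5.4]
finger_gap: 0.0328
```

```bash
python3 st.py
```

```text
gap 0.0328 F_console [-4.6  0.3  5.4] grasp [  5.7  39.5 210.8] z exp 211.1 t 6.825
```

jog_arm(
  offset=[
    [0.0005, 0, -0.0004],
    [0.001, 0, -0.0004],
    [0.0015, 0, -0.0004],
    [0.002, 0, -0.0004],
    [0.002, 0, -0.0004],
  ],
  dr=[
    [0, 0, 0],
    [0, 0, 0],
    [0, 0, 0],
    [0, 0, 0],
    [0, 0, 0],
  ],
  grip=[0.03, 0.03, 0.03, 0.03, 0.03],
)

```text
clock: 7.45
eef_pos: [0.4926, 0.1239, 0.1925]
ee_rot: [-2.87, 0.22, -0.027]
wrist_force: [-8.7, 1.7, 7.1]
finger_gap: 0.0332
```

```bash
python3 st.py
```

```text
gap 0.0332 F_console [-8.9  0.4  7.1] grasp [  6.8  39.4 210.8] z exp 211.1 t 7.45
```

Force jumped to 9 N with motion stalling, so this is the stop, at knob x of about 6.5. Passage centre is about 3.5, so I'll back off 3.5 mm.

jog_arm(
  offset=[
    [-0.0015, 0, -0.0008],
    [-0.003, 0, -0.0008],
    [-0.0035, 0, -0.0008],
    [-0.0035, 0, -0.0008],
  ],
  dr=[
    [0, 0, 0],
    [0, 0, 0],
    [0, 0, 0],
    [0, 0, 0],
  ],
  grip=[0.03, 0.03, 0.03, 0.03],
)

```text
clock: 7.95
eef_pos: [0.4896, 0.1237, 0.193]
ee_rot: [-2.871, 0.221, -0.029]
wrist_force: [1.2, -1.7, -9.3]
finger_gap: 0.0332
```

```bash
python3 st.py; python3 - <<'E'
from h import *
p,r,s=now()
for y,t in [(34,13),(28,11),(20,8),(12,5),(6,2.5),(0,0)]: print(y,rel(p,r,*pose(3.5,y,t)))
E
```

```text
gap 0.0332 F_console [ 1.5 -1.5 -9.3] grasp [  3.8  38.8 211.4] z exp 211.3 t 7.95
34 [-3.0000e-04  5.1000e-03 -2.0000e-03 -2.0549e+00 -1.5000e-03 -1.1500e-02]
28 [-3.0000e-04  1.1300e-02 -4.5000e-03 -4.0549e+00 -1.3000e-03 -1.1600e-02]
20 [-3.0000e-04  1.9800e-02 -7.6000e-03 -7.0549e+00 -1.0000e-03 -1.1600e-02]
12 [-3.00000e-04  2.83000e-02 -1.04000e-02 -1.00549e+01 -7.00000e-04
 -1.16000e-02]
6 [-3.00000e-04  3.48000e-02 -1.24000e-02 -1.25549e+01 -4.00000e-04
 -1.16000e-02]
0 [-3.00000e-04  4.14000e-02 -1.42000e-02 -1.50549e+01 -1.00000e-04
 -1.17000e-02]
```

jog_arm(
  offset=[
    [0, 0.002, 0],
    [0, 0.004, -0.0006],
    [0, 0.006, -0.0014],
    [0, 0.0065, -0.0016],
    [0, 0.0065, -0.0016],
  ],
  dr=[
    [-0.5, 0, 0],
    [-1, 0, 0],
    [-2, 0, 0],
    [-2.3, 0, 0],
    [-2.3, 0, 0],
  ],
  grip=[0.03, 0.03, 0.03, 0.03, 0.03],
)

```text
clock: 8.57
eef_pos: [0.4889, 0.1178, 0.1935]
ee_rot: [-2.91, 0.223, -0.026]
wrist_force: [1.0, 4.1, 4.1]
finger_gap: 0.0333
```

```bash
python3 st.py
```

```text
gap 0.0333 F_console [0.3 4.2 4.1] grasp [  4.1  33.6 212. ] z exp 212.2 t 8.575
```

jog_arm(
  offset=[
    [-0.0002, 0.002, -0.001],
    [-0.0003, 0.004, -0.0019],
    [-0.0003, 0.006, -0.0027],
    [-0.0003, 0.008, -0.0034],
    [-0.0003, 0.008, -0.0034],
  ],
  dr=[
    [-0.7, 0, 0],
    [-1.4, 0, 0],
    [-2.1, 0, 0],
    [-2.8, 0, 0],
    [-2.8, 0, 0],
  ],
  grip=[0.03, 0.03, 0.03, 0.03, 0.03],
)

```text
clock: 9.2
eef_pos: [0.4869, 0.109, 0.1946]
ee_rot: [-2.96, 0.227, -0.02]
wrist_force: [1.6, 2.3, -1.2]
finger_gap: 0.033
```

```bash
python3 st.py;  python3 - <<'E'
from h import *
p,r,s=now()
for y,t in [(20,8),(16,6.5),(12,5),(8,3.3),(4,1.7),(0,0)]: print(y,rel(p,r,*pose(3.8,y,t)))
E
```

```text
gap 0.033 F_console [ 1.2  2.6 -1.2] grasp [  3.4  25.4 213.3] z exp 213.4 t 9.2
20 [ 4.0000e-04  5.9000e-03 -1.6000e-03 -1.9577e+00  1.1400e-02  1.6100e-02]
16 [ 4.0000e-04  1.0300e-02 -2.7000e-03 -3.4577e+00  1.1200e-02  1.6300e-02]
12 [ 4.0000e-04  1.4600e-02 -3.7000e-03 -4.9577e+00  1.0900e-02  1.6400e-02]
8 [ 4.0000e-04  1.9100e-02 -4.6000e-03 -6.6577e+00  1.0700e-02  1.6600e-02]
4 [ 4.0000e-04  2.3600e-02 -5.5000e-03 -8.2577e+00  1.0500e-02  1.6700e-02]
0 [ 4.0000e-04  2.8000e-02 -6.3000e-03 -9.9577e+00  1.0200e-02  1.6900e-02]
```

jog_arm(
  offset=[
    [0.0002, 0.003, -0.0008],
    [0.0003, 0.006, -0.0016],
    [0.0003, 0.0103, -0.0027],
    [0.0003, 0.0146, -0.0037],
    [0.0003, 0.019, -0.0046],
    [0.0003, 0.0236, -0.0055],
    [0.0003, 0.0265, -0.006],
    [0.0003, 0.0265, -0.006],
  ],
  dr=[
    [-1, 0, 0],
    [-2, 0, 0],
    [-3.5, 0, 0],
    [-5, 0, 0],
    [-6.6, 0, 0],
    [-8.2, 0, 0],
    [-9.5, 0, 0],
    [-9.5, 0, 0],
  ],
  grip=[0.03, 0.03, 0.03, 0.03, 0.03, 0.03, 0.03, 0.03],
)

```text
clock: 10.2
eef_pos: [0.4834, 0.0823, 0.1962]
ee_rot: [-3.125, 0.239, -0.002]
wrist_force: [0.7, 2.9, 5.3]
finger_gap: 0.0331
```

```bash
python3 st.py; python3 - <<'E'
from h import *
p,r,s=now()
c=shot('scene','s2'); g=knobw(3.8,0); u,v=pix(c,g); print(u,v)
u,v=int(u),int(v); im=c['color'][v-50:v+75,u-80:u+80,::-1]; cv2.imwrite('pics/s2c.png',cv2.resize(im,None,fx=5,fy=4.8*125/125,interpolation=cv2.INTER_CUBIC))
E
```

```text
gap 0.0331 F_console [0.2 2.9 5.3] grasp [  4.1   1.7 215.2] z exp 215.0 t 10.2
321.74208020248403 162.15800018396317
```

View pics/s2c.png

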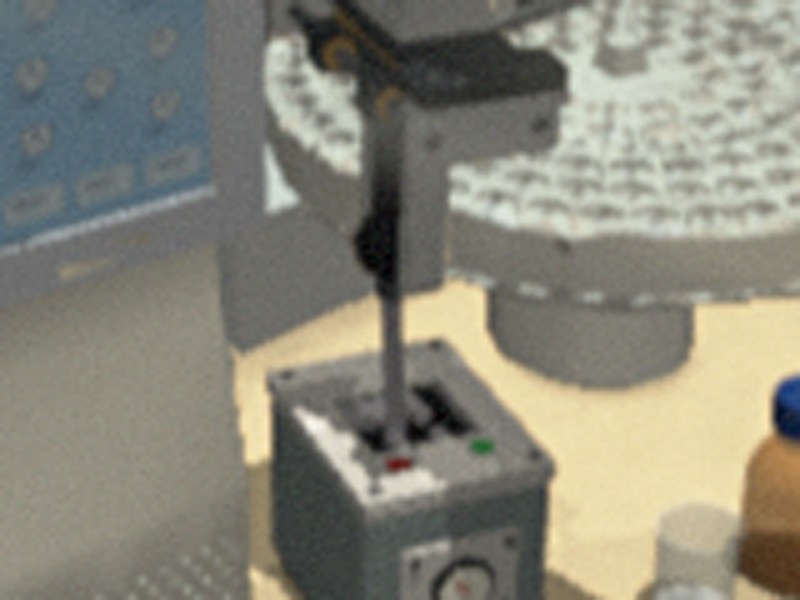

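The rod stands upright in the middle lane, with the knob at (375,245) in the crop between the fingers. I'll pull back to the expected gap, at knob x of about -6.

jog_arm(
  offset=[
    [-0.003, 0.001, -0.0006],
    [-0.006, 0.0015, -0.0006],
    [-0.009, 0.0015, -0.0006],
    [-0.0105, 0.0015, -0.0006],
    [-0.0105, 0.0015, -0.0006],
  ],
  dr=[
    [0, 0, 0],
    [0, 0, 0],
    [0, 0, 0],
    [0, 0, 0],
    [0, 0, 0],
  ],
  grip=[0.03, 0.03, 0.03, 0.03, 0.03],
)

```text
clock: 10.88
eef_pos: [0.4728, 0.0822, 0.1969]
ee_rot: [-3.124, 0.24, -0.002]
wrist_force: [5.2, 1.3, 3.4]
finger_gap: 0.0332
```

```bash
python3 st.py
```

```text
gap 0.0332 F_console [4.9 2.1 3.4] grasp [ -6.4  -0.  215.9] z exp 214.9 t 10.875
```

jog_arm(
  offset=[
    [0, 0.0015, 0],
    [0, 0.003, 0],
    [0, 0.0045, 0],
    [0, 0.006, 0],
    [0, 0.006, 0],
  ],
  dr=[
    [0, 0, 0],
    [0, 0, 0],
    [0, 0, 0],
    [0, 0, 0],
    [0, 0, 0],
  ],
  grip=[0.03, 0.03, 0.03, 0.03, 0.03],
)

```text
clock: 11.5
eef_pos: [0.4718, 0.0762, 0.1967]
ee_rot: [-3.124, 0.241, -0.002]
wrist_force: [3.2, 1.9, 6.6]
finger_gap: 0.0334
```

```bash
python3 st.py
```

```text
gap 0.0334 F_console [2.9 2.3 6.6] grasp [ -6.5  -6.1 215.7] z exp 214.8 t 11.5
```

jog_arm(
  offset=[
    [0, 0.0015, -0.0005],
    [0, 0.003, -0.0005],
    [0, 0.0045, -0.0004],
    [0, 0.006, -0.0003],
    [0, 0.006, -0.0003],
  ],
  dr=[
    [-0.5, 0, 0],
    [-1, 0, 0],
    [-1.5, 0, 0],
    [-2, 0, 0],
    [-2, 0, 0],
  ],
  grip=[0.03, 0.03, 0.03, 0.03, 0.03],
)

```text
clock: 12.12
eef_pos: [0.4707, 0.0705, 0.1968]
ee_rot: [3.106, -0.239, -0.003]
wrist_force: [2.5, 1.9, 3.2]
finger_gap: 0.0331
```

```bash
python3 st.py; python3 - <<'E'
from h import *
p,r,s=now()
for y,t in [(-16,-4),(-24,-6),(-32,-8),(-39,-10)]: print(y,rel(p,r,*pose(-6.5,y,t)))
E
```

```text
gap 0.0331 F_console [2.2 2.3 3.2] grasp [ -6.7 -11.3 215.8] z exp 214.6 t 12.125
-16 [ 2.0000e-04  5.5000e-03  1.6000e-03 -2.4737e+00  2.9000e-03  1.5000e-02]
-24 [ 2.0000e-04  1.4100e-02  2.6000e-03 -4.4737e+00  2.7000e-03  1.5100e-02]
-32 [ 2.0000e-04  2.2700e-02  3.8000e-03 -6.4737e+00  2.4000e-03  1.5100e-02]
-39 [ 2.0000e-04  3.0400e-02  5.2000e-03 -8.4737e+00  2.1000e-03  1.5200e-02]
```

jog_arm(
  offset=[
    [0, 0.003, 0.0003],
    [0, 0.006, 0.0006],
    [0, 0.01, 0.001],
    [0, 0.014, 0.0016],
    [0, 0.018, 0.0021],
    [0, 0.0227, 0.0028],
    [0, 0.0265, 0.0034],
    [0, 0.0265, 0.0034],
  ],
  dr=[
    [-1.2, 0, 0],
    [-2.5, 0, 0],
    [-3.5, 0, 0],
    [-4.5, 0, 0],
    [-5.5, 0, 0],
    [-6.5, 0, 0],
    [-7.5, 0, 0],
    [-7.5, 0, 0],
  ],
  grip=[0.03, 0.03, 0.03, 0.03, 0.03, 0.03, 0.03, 0.03],
)

```text
clock: 13.12
eef_pos: [0.4669, 0.0438, 0.1944]
ee_rot: [2.975, -0.229, -0.018]
wrist_force: [1.9, 0.9, 10.7]
finger_gap: 0.0331
```

```bash
python3 st.py; python3 - <<'E'
from h import *
p,r,s=now()
for x,t in [(-8,-9.5),(-16,-9.5),(-24,-9.5),(-32,-9.5),(-38,-9.5),(-41,-9.5)]: print(x,rel(p,r,*pose(x,-39,t)))
E
```

```text
gap 0.0331 F_console [ 1.8  1.2 10.7] grasp [ -6.4 -35.8 213.2] z exp 211.7 t 13.125
-8 [-0.0016  0.003   0.0026 -0.414  -0.0216  0.0014]
-16 [-0.0096  0.0029  0.003  -0.414  -0.0216  0.0014]
-24 [-0.0176  0.0028  0.0038 -0.414  -0.0216  0.0014]
-32 [-0.0256  0.0026  0.0049 -0.414  -0.0216  0.0014]
-38 [-0.0316  0.0025  0.006  -0.414  -0.0216  0.0014]
-41 [-0.0346  0.0024  0.0066 -0.414  -0.0216  0.0014]
```

jog_arm(
  offset=[
    [-0.0005, 0.002, -0.0005],
    [-0.003, 0.003, -0.0002],
    [-0.007, 0.003, 0.0001],
    [-0.011, 0.0029, 0.0004],
    [-0.015, 0.0028, 0.0008],
    [-0.019, 0.0028, 0.0013],
    [-0.019, 0.0028, 0.0013],
  ],
  dr=[
    [0, 0, 0],
    [0, 0, 0],
    [0, 0, 0],
    [0, 0, 0],
    [0, 0, 0],
    [0, 0, 0],
    [0, 0, 0],
  ],
  grip=[0.03, 0.03, 0.03, 0.03, 0.03, 0.03, 0.03],
)

```text
clock: 14.0
eef_pos: [0.4506, 0.0432, 0.1944]
ee_rot: [2.976, -0.23, -0.008]
wrist_force: [23.5, -7.9, -1.3]
finger_gap: 0.0411
```

```bash
python3 st.py
```

```text
gap 0.0411 F_console [24.5 -4.2 -1.3] grasp [-22.5 -38.9 213.1] z exp 210.0 t 14.0
```

F_x is 24 N and the jaw was pushed open, so something blocks the lever. I'm backing off at once, then looking.

jog_arm(
  offset=[
    [0.008, 0, 0],
    [0.0125, 0, 0],
    [0.0125, 0, 0],
    [0.0125, 0, 0],
  ],
  dr=[
    [0, 0, 0],
    [0, 0, 0],
    [0, 0, 0],
    [0, 0, 0],
  ],
  grip=[0.03, 0.03, 0.03, 0.03],
)

```text
clock: 14.5
eef_pos: [0.4599, 0.0416, 0.1937]
ee_rot: [2.975, -0.23, -0.018]
wrist_force: [0.5, -0.0, 14.1]
finger_gap: 0.0332
```

```bash
python3 st.py; python3 - <<'E'
from h import *
p,r,s=now()
c=shot('wrist','w3'); g=p-r.apply([0,0,.019]); print(pix(c,g))
a=shot('scene','s3'); u,v=map(int,pix(a,g)); i1=cv2.resize(a['color'][v-40:v+72,u-40:u+60,::-1],(500,560),interpolation=cv2.INTER_CUBIC)
cv2.imwrite('pics/m3.png',i1)
P=np.vstack([cloud(a)]);q=P[(np.linalg.norm(P-g,axis=1)<.05)]
E
```

```text
gap 0.0332 F_console [ 0.5  0.  14.1] grasp [-12.9 -39.  212.4] z exp 210.8 t 14.5
(np.float64(316.85543332887886), np.float64(240.63576589688057))
```

View pics/m3.png

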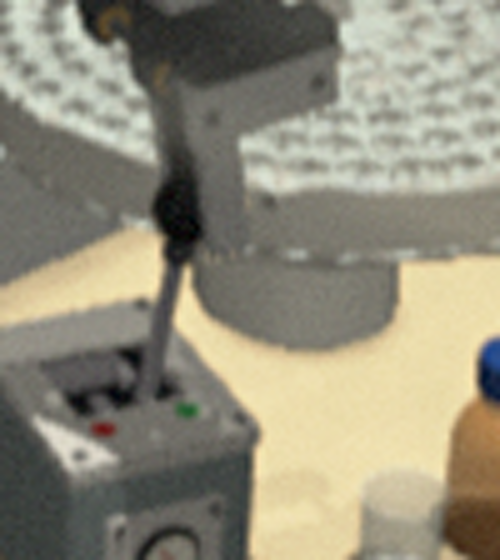

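View pics/w3.png

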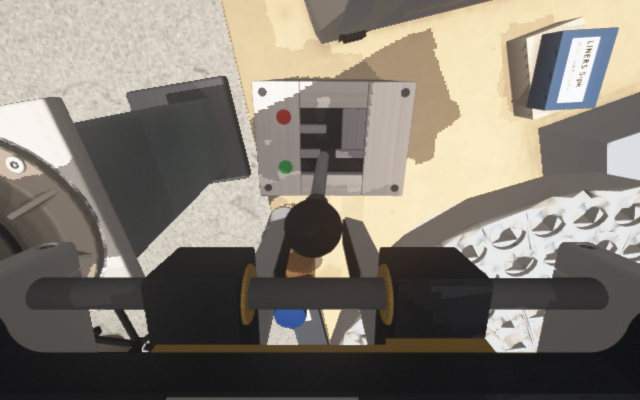

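```bash
cat >> h.py <<'E'
from scipy.optimize import least_squares
def ball(c,g):
    """fit the black ball in a wrist picture; console mm"""
    P=cloud(c); f=c['color'][c['range_z']>0].max(1)
    m=(np.linalg.norm(P-g,axis=1)<.035)&(P[:,2]>.195)&(f<60); Q=P[m]
    q=least_squares(lambda x:np.linalg.norm(Q-x,axis=1)-.017,g,loss='soft_l1',f_scale=.001)
    return m.sum(),(RC.inv().apply(q.x-O)*1e3).round(1),(np.median(abs(q.fun))*1e3).round(2)
E
python3 - <<'E'
from h import *
p,r,s=now(); c=np.load('pics/w3.npz'); c={k:c[k] for k in c}
g=p-r.apply([0,0,.019])
for d in ([0,0,0],[0,.01,.0]): print(ball(c,g+d))
b=ball(c,g)[1]; print(pix(c,O+RC.apply(b/1e3)), knobfrom(p,r))
E
```

```text
(np.int64(3007), array([-15.2, -30. , 213.6]), np.float64(0.38))
(np.int64(3011), array([-15.3, -30. , 213.6]), np.float64(0.39))
(np.float64(312.9321108739353), np.float64(228.27907229790588)) [-13.  -39.  212.4]
```

The ball fit puts the knob at (-15,-30), so it slid 9 mm along the pads and the rod hung on the corner of the gap. I'll regrasp centred and grip a little harder.

```bash
python3 - <<'E'
from h import *
p,r,s=now(); g=O+RC.apply(np.array([-14,-30,213.6])/1e3)
print(rel(p,r,g+r.apply([0,0,.019]),r))
E
```

```text
[-0.001  -0.0087 -0.0026  0.      0.      0.    ]
```

jog_arm(
  offset=[
    [0, 0, 0],
    [0, 0, 0],
    [0, -0.005, -0.002],
    [-0.001, -0.009, -0.004],
    [-0.001, -0.009, -0.004],
    [-0.001, -0.009, -0.004],
    [-0.001, -0.009, -0.004],
    [-0.001, -0.009, -0.004],
  ],
  dr=[
    [0, 0, 0],
    [0, 0, 0],
    [0, 0, 0],
    [0, 0, 0],
    [0, 0, 0],
    [0, 0, 0],
    [0, 0, 0],
    [0, 0, 0],
  ],
  grip=[0.046, 0.046, 0.046, 0.046, 0.046, 0.03, 0.03, 0.03],
  newtons=20,
)

```text
clock: 15.6
eef_pos: [0.4606, 0.0516, 0.1958]
ee_rot: [2.976, -0.229, -0.017]
wrist_force: [4.9, -1.3, -2.9]
finger_gap: 0.0328
```

```bash
python3 st.py; python3 - <<'E'
from h import *
p,r,s=now(); c=shot('wrist','w4'); print(ball(c,p-r.apply([0,0,.019])))
E
```

```text
gap 0.0328 F_console [ 5.  -0.5 -2.9] grasp [-13.8 -29.  214.6] z exp 212.5 t 15.6
(np.int64(2897), array([-15.3, -29.7, 213.5]), np.float64(0.38))
```

jog_arm(
  offset=[
    [0.0025, 0, 0],
    [0.005, 0, 0],
    [0.005, 0.002, 0.0006],
    [0.005, 0.004, 0.0012],
    [0.005, 0.006, 0.0019],
    [0.005, 0.006, 0.0019],
  ],
  dr=[
    [0, 0, 0],
    [0, 0, 0],
    [0, 0, 0],
    [0, 0, 0],
    [0, 0, 0],
    [0, 0, 0],
  ],
  grip=[0.03, 0.03, 0.03, 0.03, 0.03, 0.03],
)

```text
clock: 16.4
eef_pos: [0.4638, 0.0448, 0.1947]
ee_rot: [2.976, -0.229, -0.019]
wrist_force: [-4.6, 3.5, 3.2]
finger_gap: 0.0325
```

```bash
python3 st.py; python3 - <<'E'
from h import *
p,r,s=now(); c=shot('wrist','w5'); print(ball(c,p-r.apply([0,0,.019])))
E
```

```text
gap 0.0325 F_console [-5.   2.8  3.2] grasp [ -9.5 -35.3 213.5] z exp 211.7 t 16.4
(np.int64(2817), array([-12.2, -35.4, 212.9]), np.float64(0.4))
```

jog_arm(
  offset=[
    [0, 0.0015, 0.0005],
    [0, 0.003, 0.001],
    [0, 0.004, 0.0014],
    [-0.001, 0.004, 0.0014],
    [-0.003, 0.004, 0.0015],
    [-0.005, 0.004, 0.0016],
    [-0.005, 0.004, 0.0016],
  ],
  dr=[
    [0, 0, 0],
    [0, 0, 0],
    [0, 0, 0],
    [0, 0, 0],
    [0, 0, 0],
    [0, 0, 0],
    [0, 0, 0],
  ],
  grip=[0.03, 0.03, 0.03, 0.03, 0.03, 0.03, 0.03],
)

```text
clock: 17.32
eef_pos: [0.459, 0.0416, 0.194]
ee_rot: [2.976, -0.228, -0.016]
wrist_force: [4.4, 3.3, -5.4]
finger_gap: 0.0328
```

```bash
python3 st.py; python3 - <<'E'
from h import *
p,r,s=now(); c=shot('wrist','w6'); print(ball(c,p-r.apply([0,0,.019])))
E
```

```text
gap 0.0328 F_console [ 3.8  3.9 -5.4] grasp [-13.8 -39.1 212.8] z exp 210.8 t 17.325
(np.int64(2907), array([-12.6, -39.3, 212.1]), np.float64(0.41))
```

jog_arm(
  offset=[
    [-0.002, 0, 0],
    [-0.004, 0, 0.0001],
    [-0.006, 0, 0.0002],
    [-0.008, 0, 0.0004],
    [-0.01, 0, 0.0006],
    [-0.01, 0, 0.0006],
  ],
  dr=[
    [0, 0, 0],
    [0, 0, 0],
    [0, 0, 0],
    [0, 0, 0],
    [0, 0, 0],
    [0, 0, 0],
  ],
  grip=[0.03, 0.03, 0.03, 0.03, 0.03, 0.03],
)

```text
clock: 18.12
eef_pos: [0.4495, 0.0429, 0.1937]
ee_rot: [2.976, -0.229, -0.015]
wrist_force: [3.6, 3.2, -2.3]
finger_gap: 0.0332
```

```bash
python3 st.py; python3 - <<'E'
from h import *
p,r,s=now(); c=shot('wrist','w7'); print(ball(c,p-r.apply([0,0,.019])))
E
```

```text
gap 0.0332 F_console [ 3.1  3.7 -2.3] grasp [-23.4 -39.3 212.4] z exp 209.8 t 18.125
(np.int64(2865), array([-21.6, -39.2, 211.4]), np.float64(0.43))
```

jog_arm(
  offset=[
    [-0.002, 0, 0.0003],
    [-0.004, 0, 0.0006],
    [-0.006, 0, 0.0009],
    [-0.008, 0, 0.0012],
    [-0.01, 0, 0.0015],
    [-0.012, 0, 0.0019],
    [-0.013, 0, 0.0021],
    [-0.013, 0, 0.0021],
  ],
  dr=[
    [0, 0, 0],
    [0, 0, 0],
    [0, 0, 0],
    [0, 0, 0],
    [0, 0, 0],
    [0, 0, 0],
    [0, 0, 0],
    [0, 0, 0],
  ],
  grip=[0.03, 0.03, 0.03, 0.03, 0.03, 0.03, 0.03, 0.03],
)

```text
clock: 19.18
eef_pos: [0.4363, 0.0445, 0.1915]
ee_rot: [2.976, -0.229, -0.017]
wrist_force: [4.1, 1.4, 5.8]
finger_gap: 0.0332
```

```bash
python3 st.py; python3 - <<'E'
from h import *
p,r,s=now(); c=shot('wrist','w8'); print(ball(c,p-r.apply([0,0,.019])),s['joint_pos'].round(2))
E
```

```text
gap 0.0332 F_console [3.8 2.  5.8] grasp [-36.7 -39.7 210.3] z exp 207.7 t 19.175
(np.int64(2863), array([-34.7, -39.2, 209.6]), np.float64(0.39)) [-0.99  0.08  0.67  2.13  0.11  1.03 -0.53]
```

jog_arm(
  offset=[
    [-0.001, 0, -0.0002],
    [-0.002, 0, 0],
    [-0.003, 0, 0.0002],
    [-0.004, 0, 0.0004],
    [-0.004, 0, 0.0004],
  ],
  dr=[
    [0, 0, 0],
    [0, 0, 0],
    [0, 0, 0],
    [0, 0, 0],
    [0, 0, 0],
  ],
  grip=[0.03, 0.03, 0.03, 0.03, 0.03],
)

```text
clock: 19.85
eef_pos: [0.4326, 0.0451, 0.1911]
ee_rot: [2.976, -0.229, -0.016]
wrist_force: [6.6, 0.4, 3.8]
finger_gap: 0.0329
```

```bash
python3 st.py
```

```text
gap 0.0329 F_console [6.4 1.4 3.8] grasp [-40.5 -39.7 209.9] z exp 207.0 t 19.85
```

jog_arm(
  offset=[
    [-0.0007, 0, 0],
    [-0.0014, 0, 0],
    [-0.0014, 0, 0],
  ],
  dr=[
    [0, 0, 0],
    [0, 0, 0],
    [0, 0, 0],
  ],
  grip=[0.03, 0.03, 0.03],
)

```text
clock: 20.23
eef_pos: [0.4318, 0.0453, 0.1912]
ee_rot: [2.976, -0.229, -0.014]
wrist_force: [12.0, -0.8, 0.1]
finger_gap: 0.0329
```

```bash
python3 st.py; python3 - <<'E'
from h import *
p,r,s=now(); c=shot('wrist','w9'); print(ball(c,p-r.apply([0,0,.019])))
E
```

```text
gap 0.0329 F_console [12.   1.1  0.1] grasp [-41.3 -39.6 210. ] z exp 206.9 t 20.225
(np.int64(2869), array([-39.3, -39.2, 208.7]), np.float64(0.4))
```

At the stop: force rose to 12 N with motion stalling at knob x of about -41. I'll unload slightly, open and withdraw.

jog_arm(
  offset=[
    [0.0008, 0, 0],
    [0.0008, 0, 0],
    [0.0008, 0, 0],
    [0.0008, 0, 0],
    [0.0008, 0, 0],
    [0.0008, 0, -0.03],
    [0.0008, 0, -0.08],
    [0.0008, 0, -0.12],
    [0.0008, 0, -0.12],
  ],
  dr=[
    [0, 0, 0],
    [0, 0, 0],
    [0, 0, 0],
    [0, 0, 0],
    [0, 0, 0],
    [0, 0, 0],
    [0, 0, 0],
    [0, 0, 0],
    [0, 0, 0],
  ],
  grip=[0.03, 0.06, 0.075, 0.075, 0.075, 0.075, 0.075, 0.075, 0.075],
)

```text
clock: 21.4
eef_pos: [0.4352, 0.0645, 0.3114]
ee_rot: [2.979, -0.229, -0.014]
wrist_force: [-0.8, 0.5, -0.5]
finger_gap: 0.0752
```

```bash
python3 st.py; python3 - <<'E'
from h import *
p,r,s=now(); c=shot('wrist','w10'); print(ball(c,O+RC.apply([-.04,-.039,.207])))
cv2.imwrite('pics/w10c.png',cv2.resize(c['color'][60:300,180:460,::-1],None,fx=2.4,fy=2.4))
E
```

```text
gap 0.0752 F_console [-0.9  0.3 -0.5] grasp [-40.9 -20.2 330.2] z exp 209.9 t 21.4
(np.int64(265), array([-38.9, -39.3, 208.8]), np.float64(0.27))
```

View pics/w10c.png

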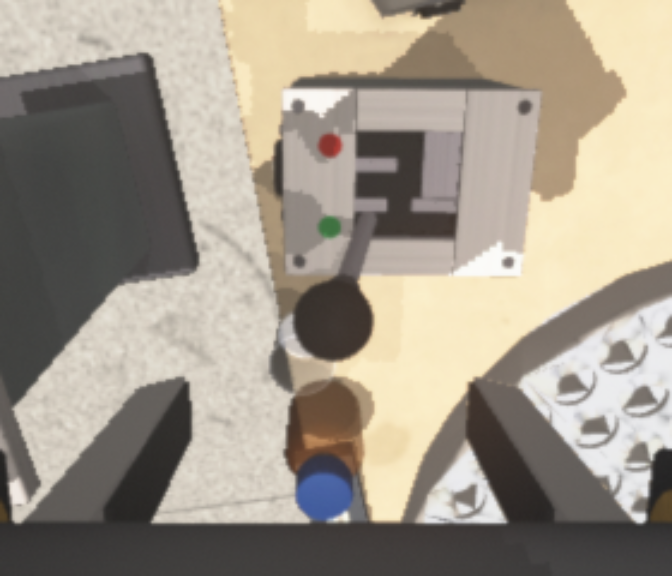

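The rod lies at the near end of the green-dot lane, at crop (365,225), with the knob at (334,319). I'll check the frame bias using the bezel screws in this same picture.

```bash
python3 - <<'E'
from h import *
c=np.load('pics/w10.npz'); c={k:c[k] for k in c}
S=np.array([RC.inv().apply(world(c,180+x/2.4,60+y/2.4,.12)-O)*1e3 for x,y in [(298,106),(525,106),(298,261),(508,262),(330,145),(330,227)]]).round(1); print(S, S[:4].mean(0))
r0=c['range_z']; print([world(c,int(180+x/2.4),int(60+y/2.4)).round(4)[2] for x,y in [(320,110),(500,150)]])
b=np.array([-38.9,-39.3,208.8]); print(np.linalg.norm(b-S[:4].mean(0)*[1,1,0]-[0,0,10]))
E
```

```text
[[-55.6  39.1 120. ]
 [ 56.8  39.2 120. ]
 [-56.8 -40.8 120. ]
 [ 56.3 -41.4 120. ]
 [-39.7  20.3 120. ]
 [-39.6 -22.1 120. ]] [  0.175  -0.975 120.   ]
[np.float64(0.1216), np.float64(0.1217)]
206.19675373293344
```

```bash
python3 - <<'E'
from h import *
g=O+RC.apply([-.04,-.039,.208])
for n,z in [('w10',0),('scene',0),('top',0)]:
    c=np.load('pics/w10.npz') if n=='w10' else shot(n,n+'f'); c={k:c[k] for k in c}
    P=cloud(c); m=(np.linalg.norm(P-g,axis=1)<.026)&(P[:,2]>.2); Q=P[m]
    if m.sum()<10: print(n,m.sum()); continue
    q=least_squares(lambda x:np.linalg.norm(Q-x,axis=1)-.017,g,loss='soft_l1',f_scale=.001)
    print(n,m.sum(),(RC.inv().apply(q.x-O)*1e3).round(1))
    if n!='w10':
        u,v=map(int,pix(c,O+[0,0,.14])); im=c['color'][max(v-45,0):v+45,u-60:u+60,::-1]; print(u-60,max(v-45,0)); cv2.imwrite(f'pics/{n}fc.png',cv2.resize(im,None,fx=6,fy=6,interpolation=cv2.INTER_CUBIC))
E
```

```text
w10 886 [-39.2 -39.2 208.5]
scene 170 [-37.3 -39.8 208. ]
261 146
top 0
```

```bash
python3 - <<'E'
from h import *
a=np.load('pics/s1.npz')['color'].astype(int);b=np.load('pics/scenef.npz')['color'].astype(int)
for n,(u0,u1,v0,v1) in dict(bottle=(388,414,188,238),beaker=(368,390,214,244),timer=(215,250,278,306)).items(): print(n,abs(a-b)[v0:v1,u0:u1].mean().round(1))
print(bot.job_done())
E
```

```text
bottle 4.7
beaker 10.8
timer 4.4
the job is handed in; nothing more can be done
None
```

The lever is in the green-dot lane, against its near stop as far as I could feel, and released. I handed the job in at about 22 s with the gripper clear of everything.

**Route:** I moved the lever away along the red-dot lane until it stopped, at about 9 N. I then backed off about 3 mm, went through the passage to the middle lane and pulled back to the gap. From there it crossed into the last lane and came toward the robot until the force rose to 12 N and it stalled.

**One mishap:** While crossing into the last lane, the knob slid about 9 mm along the pads and the rod caught on the corner of the gap. The wrist force reached about 24.5 N before I backed off. With 3 to 6 N of that being friction, I estimate about 40 N on the gate, which is close to the 50 N limit. I saw no damage, but the peak between readings is unknown. I regrasped the knob centred at 20 N, and it moved freely from there.

**Final checks:**
- **Lever position:** The wrist picture shows the rod at the near end of the green-dot lane. The camera fits put the knob at x −39 (wrist) and −37 mm (scene), and y −39 to −40 mm. That disagrees by 2 to 4 mm with the nominal −41 mm and with the −41.3 mm the arm read at the stop. I relied on the felt stop.
- **After letting go:** The wrist fit barely changed (about 0.4 mm or less), and the wrist force was near zero.
- **Bystanders:** The bottle and timer areas look unchanged from the start. The beaker area differed somewhat more, and I did not look into why. The arm never worked near it.

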